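# Stand the fallen edge trimmer up and draw its battery

### The arm

A 6-joint arm with a two-finger parallel gripper is mounted at the origin on the work surface. World frame = base frame: x ahead of the robot, y to its left, z up, the work surface at z = 0. Lengths are in mm, angles in rad, forces in N, time in s.
With the tool pointing down it reaches from about 400 to 925 mm from the base axis. Payload 12.5 kg.
Tool frame: the origin (TCP) lies midway between the tips of the shut fingers; the grasp point (between the pads) lies 19 mm behind it (env.pinch_z is the z of the grasp point in the tool frame, in mm); z points along the fingers, y is the line along which they close (so a half turn about z gives the same grasp; the last joint's range is limited). The gripper opens to 95 mm and grips with 3 to 60 N. Pads are 20 mm wide; open, the fingers measure 119 mm over their backs; the gripper's body (75 mm by 180 mm) begins 59 mm behind the grasp point.
Start: joints at [-1.282, 0.491, 1.559, -0, 1.092, -0.106], TCP at [240.414, -576.93, 214.661] pointing down, gripper open.
Joint ranges: [-3.1, 3.1], [-0.84, 2.19], [0.05, 2.79], [-1.13, 4.28], [0.06, 2.93], [-2.69, 2.69]. Speed limits (rad/s): [2.22, 2.22, 2.79, 3.14, 3.14, 3.14].

### API

Orientations are given as [roll, pitch, yaw] about the fixed x, y, z axes, in that order (R = Rz(yaw) Ry(pitch) Rx(roll)).
In Python, from cell import env, eyes gives the robot as it stands.
- The arm moves only by the shell command python3 -m inch 'ROWS'. ROWS is JSON, a list of rows, each a list of 3 entries, a list of its own where there are three numbers: the shift along the tool's x, y, z in units of 60 mm (1.0 is 60 mm), then the turn about the tool's z in units of 5 degrees (1.0 is 5 degrees), then the closure, from -1 (fully open) to 1 (shut). In form: [[[tx, ty, tz], turn, claw], ...]. A call has exactly 10 rows; each row shifts and turns the commanded pose from where the row before left it, along the tool's axes as they then stand; what a row does not reach is not made up. A row lasts 1/8 s, in which the tool goes at most 62.5 mm and 10.7 degrees, less where a joint would pass 70% of its speed; a pose out of reach is approached as far as the arm can. A call is refused whole if a number of a shift passes 1 or a number of a turn 1, either way. A call with a gripper value outside its range is refused whole. The fingers move at their own pace and stop on an object; the grip force is fixed at half the most. Time passes only in rows, so rows that do not move let the fingers close, or fill a call up. It gives the time, the measured TCP pose, the force, the opening and the grip force at its end, in the units of the state.
- env.state(): the state, without advancing time (a new reading comes with each control period).
- eyes.read_camera(name): name is "scene" or "side" or "wrist"; returns a dict with "pixels" (420x560x3 uint8, red, green, blue), "fx", "fy", "cx", "cy" (pixels), "distortion" ([k1, k2, p1, p2, k3] as OpenCV has them; the pictures are not rectified), "extrinsics" (4x4, takes a point from world to camera coordinates). Camera axes: x right, y down, z forward; pixel columns grow to the right and rows downward; lengths in mm; the calibration is good to about 2 mm. A picture is of the moment at which its call begins. There is no depth.
- env.job_done(): hands the job in; it is judged then, once.
Trained networks look in a picture, given as the dict that the camera call returned (one of the last four; its "shot" number tells which), for a name from the list of things; names that differ only in an ending like _2 or _b are one class to them, and where a whole thing is asked for, a point or a joint stands for the part that bears it (a point fixed in the world has none). Each returns a list of dicts, best first, with "score" (0 to 1); they miss things now and then, are a little off and sometimes report something else, mostly with a low value. They report only what shows in the picture. A call takes as long as a camera call. They do not tell look-alikes from the thing itself.
- eyes.boxes_of(name, picture): "centre" ([row, column] in pixels, amid what is visible of it).
- eyes.cut_out(name, picture): "mask" (420x560 bool, what is visible of it) and "centre" ([row, column] in pixels, amid what is visible of it).
- eyes.spot_point(name, picture): "centre" ([row, column] in pixels: a listed point, or the origin of a listed thing).
The state is a dict: "t": time; "joints": joint angles; "qvel": joint speeds; "tau": joint torques, N m; "eef_pos": TCP position; "tcp_rot": TCP orientation; "ft_force": force on the tool from outside, world axes, zero at the start; "moment": the same for the moment, N m; "opening": opening from 0.0 (shut) to 1.0 (fully open); "grip_force": force on a finger pad.
Only numpy, scipy, OpenCV 4.12 (cv2) and the standard library are available. Lean on these libraries where they do the work, as an engineer would, in place of code of your own. Each camera call takes 0.05 s, during which the arm holds its last target. There are 200 camera calls.

### The job

The cordless edge trimmer has been knocked over on the bench. Stand it back up on its base plate with the battery pack still in, then pinch the two catches on the sides of the pack together and draw the pack up out of the trimmer. Finish still holding the pack by its pinched catches, in the air with its stem several centimetres higher than the top of the trimmer; leave the trimmer standing on the bench and the other things on the bench where they are.

Things in the scene. Friction and masses are not known exactly. Their poses are not given: they have to be found in the camera images.
- trimmer: Cordless palm edge trimmer, loose, about 0.62 kg without its pack, 188 mm tall with it; starts lying on its +x side, y level, z almost level. Origin: centre of the underside of its base plate; +z runs from base to pack (straight up when it stands). Alloy base plate 72 (x) by 84 (y) by 6 mm, then a round alloy sleeve, diameter 62, to z=62. Centre of mass with pack 90 mm up.
- housing (a point): Point on the trimmer's axis, 88 mm above the base underside, in the round dark teal motor housing: diameter 54 mm, z=62 to 112, smooth, can be gripped across its y. Below it, at z=46, a clamp screw with a small knob stands out to x=-42 mm, within y +-40. Axes as the trimmer's.
- head_top (a point): Centre of the top of the trimmer's dark grey head, 146 mm above the base underside. The head is 60 by 60 mm, z=112 to 146, with flat sides (it can also be gripped across y) and the pack's socket in its top. The pack's two catches are on the +y and -y sides.
- pack: Black battery pack, about 0.19 kg, latched in the trimmer's head, axes as the trimmer's. Origin: centre of the underside of its stem, 112 mm up the trimmer's axis when seated. Stem 32 by 32 by 34 mm, in the socket; above the head 48 (x) by 41 (y), up to 76 mm from the origin. Hooks hold it until both catches are pinched; then it slides out along +z, free after 34 mm.
- pack_grip (a point): Point on the pack's axis half-way between its two catches, 58 mm from its origin, 24 mm above the head's top, 170 mm above the bench when the trimmer stands. The catches are ribbed dark grey paddles on the pack's +y and -y sides, 20 wide (x) by 32 high (+-16 mm about this point), outer faces 57 mm apart free, 45 mm fully pinched. Let go, they spring out.
- catch_a (a joint): Catch on the pack's +y side: 0 free, 0.006 m fully pushed in (towards the pack's axis). Spring: 4 N to start, 8 N fully in. It clears the rim beyond about 0.004.
- catch_b (a joint): The same catch on the pack's -y side.
- glue_bottle: Bystander: cream glue bottle standing, diameter 60, 172 mm tall with a cone spout; origin under its centre. Leave alone.
- jar: Bystander: lidded jar standing, diameter 68, 85 mm tall; origin under its centre. Leave alone.
- hammer: Bystander: hammer lying flat, 240 mm long; origin under the middle. Leave alone.
- charger: Fixed battery charger, 110 (x) by 80 (y), 60 mm high, with an empty socket; origin under its centre. Not needed.
There are look-alikes about, which are no part of the job. What is shaped like the trimmer but yellow is not meant.

How it is judged:
By the outcome, as a careful person would: the job done as asked, in the order asked, and still so for the second after the job is handed in, while the arm keeps its last pose, push and grip.
It also fails if it takes over 48 s, if anything falls off the work surface, if the arm or the gripper's body presses on something with over 40 N, if the wrist force passes 120 N, or if a joint passes its speed limit or range.

## Working session

There is one attempt and no reset: what is moved stays moved. The work goes in short steps, Python scripts to look and compute and a shell command to move; the robot and the scene stay as the last step left them, time stands still between calls to the robot, and variables do not carry over. Pictures are saved under pics/ and viewed, at most 13 in all, crops included, and the job is handed in when it is done.

```bash
ls; mkdir -p pics; cat > h.py <<'E'
import numpy as np,cv2
from cell import env,eyes
from scipy.spatial.transform import Rotation as Ro
from scipy.optimize import least_squares
def K(p): return np.array([[p['fx'],0,p['cx']],[0,p['fy'],p['cy']],[0,0,1.]])
def proj(p,X):
    E=np.array(p['extrinsics']); r,_=cv2.Rodrigues(E[:3,:3])
    return cv2.projectPoints(np.atleast_2d(X).astype(float),r,E[:3,3],K(p),np.array(p['distortion']))[0][:,0]
def ray(p,rc):
    E=np.array(p['extrinsics']); u=cv2.undistortPoints(np.array([[[rc[1],rc[0]]]],float),K(p),np.array(p['distortion']))[0,0]
    return -E[:3,:3].T@E[:3,3], E[:3,:3].T@np.array([u[0],u[1],1])
def onz(p,rc,z):
    o,d=ray(p,rc); return o+d*(z-o[2])/d[2]
def tri(obs):
    A=np.zeros((3,3));b=np.zeros(3)
    for p,rc in obs:
        o,d=ray(p,rc); d=d/np.linalg.norm(d); M=np.eye(3)-np.outer(d,d); A+=M;b+=M@o
    return np.linalg.solve(A,b)
def save(p,n,crop=None,s=1):
    im=p['pixels'][:,:,::-1]
    if crop: im=im[crop[0]:crop[1],crop[2]:crop[3]]
    cv2.imwrite('pics/'+n,cv2.resize(im,None,fx=s,fy=s,interpolation=cv2.INTER_CUBIC))
E
python3 - <<'E'
from h import *
P={n:eyes.read_camera(n) for n in('scene','side')}
cv2.imwrite('pics/a.png',cv2.resize(np.hstack([P['scene']['pixels'],P['side']['pixels']])[:,:,::-1],(800,300),interpolation=cv2.INTER_AREA))
for n,p in P.items():
    save(p,n+'0.png',s=1.4)
    for t in('trimmer','pack','housing','head_top','pack_grip','jar','glue_bottle','hammer','charger'):
        print(n,t,[(np.round(d['centre']).tolist(),np.round(onz(p,d['centre'],30)).tolist()[:2],round(d['score'],2)) for d in eyes.spot_point(t,p)[:4]])
print(env.state(),env.pinch_z)
E
```

```text
pics
scene trimmer [([217.0, 208.0], [578.0, -170.0], 0.77), ([250.0, 228.0], [676.0, -88.0], 0.74), ([193.0, 314.0], [426.0, 83.0], 0.62), ([190.0, 231.0], [457.0, -140.0], 0.6)]
scene pack [([225.0, 254.0], [581.0, -47.0], 0.76), ([278.0, 420.0], [677.0, 356.0], 0.18)]
scene housing [([178.0, 208.0], [418.0, -218.0], 0.96), ([280.0, 218.0], [768.0, -85.0], 0.9), ([177.0, 302.0], [361.0, 40.0], 0.85), ([224.0, 244.0], [583.0, -72.0], 0.74)]
scene head_top [([223.0, 266.0], [567.0, -20.0], 0.95), ([172.0, 196.0], [399.0, -260.0], 0.94), ([298.0, 205.0], [822.0, -100.0], 0.78), ([167.0, 298.0], [317.0, 22.0], 0.56)]
scene pack_grip [([228.0, 274.0], [581.0, 3.0], 0.56), ([222.0, 246.0], [574.0, -71.0], 0.24)]
scene jar [([278.0, 421.0], [676.0, 359.0], 0.56)]
scene glue_bottle [([176.0, 161.0], [438.0, -351.0], 0.88)]
scene hammer [([222.0, 119.0], [638.0, -383.0], 0.96)]
scene charger [([216.0, 397.0], [474.0, 307.0], 0.77)]
side trimmer [([177.0, 247.0], [689.0, -100.0], 0.98), ([181.0, 318.0], [469.0, -149.0], 0.9), ([173.0, 281.0], [598.0, -162.0], 0.57), ([220.0, 304.0], [451.0, 
[... 680 characters left out ...]
0.87)]
{'t': 1.0, 'joints': array([-1.28158576e+00,  4.90917574e-01,  1.55888807e+00, -4.19720877e-05,
        1.09170328e+00, -1.05594243e-01]), 'qvel': array([ 4.03693059e-05, -4.48060259e-04,  4.27089220e-04, -4.44781061e-04,
        4.06062358e-04,  1.40958425e-03]), 'tau': array([ 2.40761721e-03, -6.12474132e+01, -2.58436078e+01,  6.94990181e-02,
        4.46581864e-02, -1.99967531e-05]), 'eef_pos': array([ 240.41363905, -576.93451133,  214.65413623]), 'tcp_rot': array([3.14151331e+00, 4.58663704e-05, 3.94824155e-01]), 'ft_force': array([ 0.3153119 , -0.17961317, -0.60261422]), 'moment': array([0.02250966, 0.03989196, 0.00571169]), 'grip_force': 0.0, 'opening': 0.9977634726081843} -18.8
```

View pics/scene0.png

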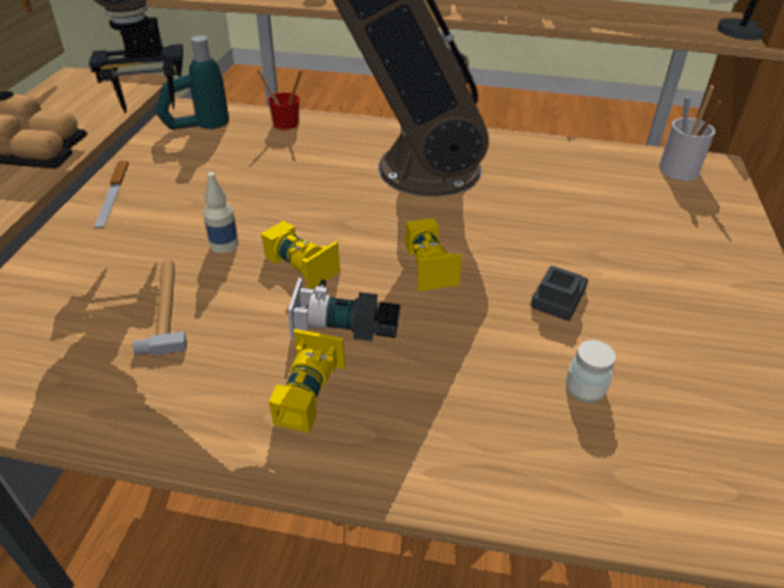

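View pics/side0.png

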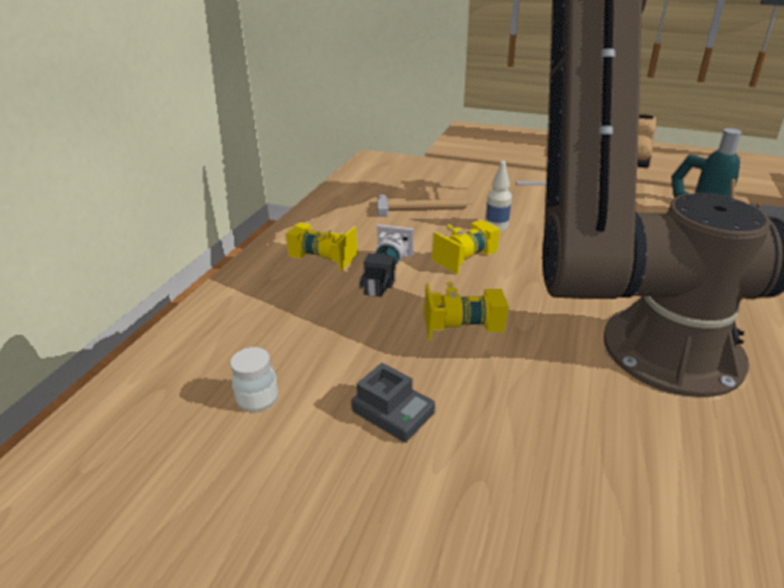

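The pictures show one silver, teal and black trimmer lying with its base to the left, at scene px (223,246) and side px (187,275). Look-alikes that could be taken for it are all yellow, at scene px (178,208), (185,308) and (272,218). I choose the silver, teal and black one, then fit its pose and check it in a crop.

```bash
cat >> h.py <<'E'
MZ={'trimmer':0,'housing':88,'head_top':146,'pack':112,'pack_grip':170}
def fitaxis(obs,x0):
    # obs: (picture,name,rc); p: origin xyz, heading of z_t in the bench plane, elevation
    def ax(v): return np.array([np.cos(v[4])*np.cos(v[3]),np.cos(v[4])*np.sin(v[3]),np.sin(v[4])])
    def f(v): return np.concatenate([(proj(p,v[:3]+MZ[n]*ax(v))[0]-np.array(rc)[::-1]) for p,n,rc in obs])
    r=least_squares(f,x0,loss='soft_l1',f_scale=2,x_scale=[10,10,10,.1,.1]); return r.x,f(r.x).reshape(-1,2),ax(r.x)
E
python3 - <<'E'
from h import *
obs=[];x0=np.array([575,-160,36,1.55,0.])
P={n:eyes.read_camera(n) for n in('scene','side')}
for n,p in P.items():
    for t in MZ:
        q=proj(p,x0[:3]+np.array([0,MZ[t],0.]))[0][::-1]
        c=[d for d in eyes.spot_point(t,p) if np.linalg.norm(np.array(d['centre'])-q)<14]
        if c: 
            obs.append((p,t,c[0]['centre'])); 
v,r,a=fitaxis(obs,x0); print(np.round(v,3),a.round(3))
for o,e in zip(obs,r): print(o[1],np.round(o[2]),e.round(1))
save(P['scene'],'crop.png',(180,320,180,320),4)
for nm in ('housing','head_top','trimmer'):
    print(nm,[np.round(onz(P['scene'],d['centre'],36)[:2]) for d in eyes.spot_point(nm,P['scene'])])
E
```

```text
[ 5.95525e+02 -1.59506e+02  3.31340e+01  1.68900e+00 -7.00000e-03] [-0.118  0.993 -0.007]
trimmer [221. 208.] [1.2 1.1]
housing [224. 244.] [ 0.1 -0.5]
head_top [225. 266.] [0.9 0.1]
pack [224. 254.] [0.1 0.5]
pack_grip [226. 278.] [-1.3  0.5]
trimmer [173. 281.] [ 0.3 -0.9]
housing [187. 274.] [ 0.7 -0.9]
head_top [195. 272.] [-2.3  1.5]
pack [191. 272.] [ 0.6 -0.3]
pack_grip [202. 266.] [ 1.5 -1.4]
housing [array([773., -83.]), array([591., -71.]), array([369.,  48.])]
head_top [array([303.,  26.]), array([582., -16.]), array([836., -92.])]
trimmer [array([ 595., -163.]), array([676., -89.]), array([ 471., -148.]), array([431.,  81.])]
```

View pics/crop.png

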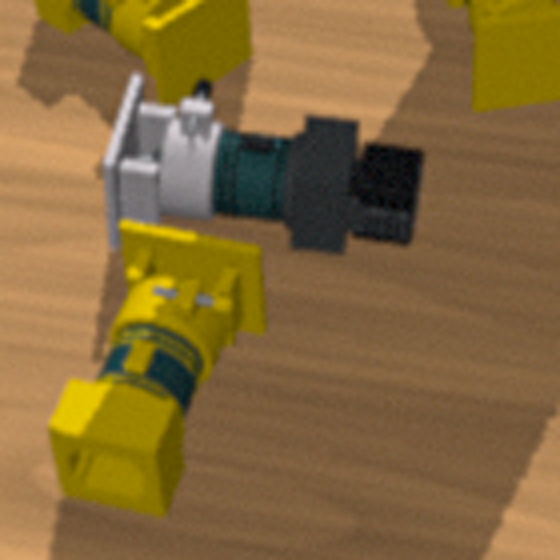

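The crop shows the silver base plate (crop px 125,160), the teal housing (250,175), the dark head (325,185) and the black pack (390,190), so this is the right trimmer. A yellow look-alike's base plate lies beside it at crop px (195,270). I'll work out the approach next.

```bash
cat >> h.py <<'E'
def plan(goal,yaw,n,yaw0=None,p0=None):
    """rows (units) that spread a world move+yaw over n rows from the present pose"""
    s=env.state(); p0=np.array(s['eef_pos']) if p0 is None else p0; y0=s['tcp_rot'][2] if yaw0 is None else yaw0
    d=(np.array(goal,float)-p0)/n; dy=(yaw-y0)/n
    for i in range(n):
        y=y0+i*dy; R=Ro.from_euler('xyz',[np.pi,0,y]).as_matrix()
        print((R.T@d/60).round(2).tolist(), round(-np.degrees(dy)/5,2))
E
python3 -c "
from h import *
plan([579,-23,150],1.689,16)"
```

```text
[0.55, -0.4, 0.07] -0.93
[0.58, -0.35, 0.07] -0.93
[0.6, -0.3, 0.07] -0.93
[0.63, -0.25, 0.07] -0.93
[0.65, -0.2, 0.07] -0.93
[0.66, -0.15, 0.07] -0.93
[0.67, -0.1, 0.07] -0.93
[0.67, -0.04, 0.07] -0.93
[0.68, 0.01, 0.07] -0.93
[0.67, 0.07, 0.07] -0.93
[0.67, 0.12, 0.07] -0.93
[0.65, 0.18, 0.07] -0.93
[0.64, 0.23, 0.07] -0.93
[0.62, 0.28, 0.07] -0.93
[0.59, 0.33, 0.07] -0.93
[0.56, 0.37, 0.07] -0.93
```

```bash
python3 -m inch '[[[0.55,-0.4,0],-0.93,-1],[[0.58,-0.35,0],-0.93,-1],[[0.6,-0.3,0],-0.93,-1],[[0.63,-0.25,0],-0.93,-1],[[0.65,-0.2,0],-0.93,-1],[[0.66,-0.15,0],-0.93,-1],[[0.67,-0.1,0],-0.93,-1],[[0.67,-0.04,0],-0.93,-1],[[0.68,0.01,0],-0.93,-1],[[0.67,0.07,0],-0.93,-1]]'
python3 -m inch '[[[0.67,0.12,0],-0.93,-1],[[0.65,0.18,0.2],-0.93,-1],[[0.64,0.23,0.2],-0.93,-1],[[0.62,0.28,0.2],-0.93,-1],[[0.59,0.33,0.2],-0.93,-1],[[0.56,0.37,0.2],-0.93,-1],[[0,0,0],0,-1],[[0,0,0],0,-1],[[0,0,0],0,-1],[[0,0,0],0,-1]]'
python3 - <<'E'
from h import *
s=env.state();print(s['t'],s['eef_pos'],s['tcp_rot'],s['joints'])
p=eyes.read_camera('wrist'); save(p,'w1.png')
for t in list(MZ)+['catch_a']: print(t,[(np.round(d['centre']).tolist(),np.round(onz(p,d['centre'],32)).tolist()[:2],round(d['score'],2)) for d in eyes.spot_point(t,p)[:4]])
x=np.array([595.5,-159.5,33]);a=np.array([-.118,.993,-.007])
print([proj(p,x+a*MZ[t])[0].round().tolist() for t in MZ])
E
```

```text
t: 3.0
eef_pos: [452.6, -229.4, 214.8]
tcp_rot: [3.141, 0.0, 1.209]
ft_force: [-0.6, -1.2, -0.3]
opening: 0.999
grip_force: 0.0
t: 4.25
eef_pos: [578.6, -23.1, 155.0]
tcp_rot: [3.141, 0.0, 1.692]
ft_force: [-0.3, -0.1, 0.8]
opening: 1.001
grip_force: 0.0
4.25 [578.57756345 -23.06351426 155.04883418] [3.14102543e+00 2.85499242e-04 1.69194426e+00] [-1.53841055e-01  4.92711968e-01  1.74059391e+00 -1.53224004e-04
  9.07663344e-01 -2.74894784e-01]
trimmer [([278.0, 370.0], [683.0, -92.0], 0.93), ([330.0, 277.0], [597.0, -164.0], 0.82), ([68.0, 133.0], [441.0, 79.0], 0.7)]
housing [([100.0, 50.0], [365.0, 45.0], 0.77), ([250.0, 280.0], [589.0, -73.0], 0.58)]
head_top [([192.0, 282.0], [584.0, -15.0], 0.62), ([166.0, 284.0], [582.0, 9.0], 0.61)]
pack []
pack_grip [([164.0, 283.0], [581.0, 11.0], 0.83)]Traceback (most recent call last):
  File "<stdin>", line 4, in <module>
ValueError: it knows: charger, glue_bottle, hammer, head_top, housing, jar, pack, pack_grip, trimmer
```

View pics/w1.png

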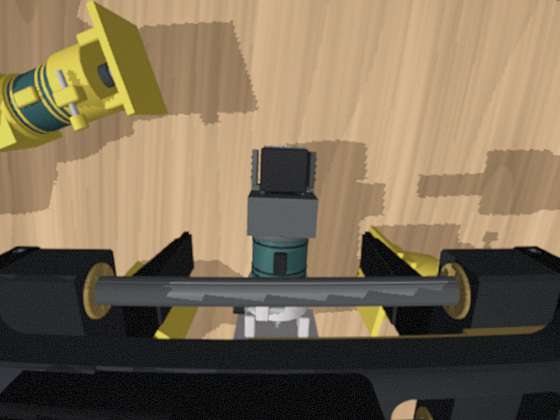

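The wrist view shows the dark head at cols 248-317 and rows 190-236, the pack above it and the teal housing below. The axis runs along image vertical, so the yaw is right. Yellow parts sit below and to the sides, behind the fingers.

```bash
python3 - <<'E'
from h import *
p=eyes.read_camera('wrist')
for rc,z in [((191,249),61),((191,317),61),((236,249),61),((236,317),61),((150,283),55)]: print(rc,onz(p,rc,z).round(1))
E
```

```text
(191, 249) [554.7 -10.5  61. ]
(191, 317) [611.1  -3.6  61. ]
(236, 249) [558.7 -50.2  61. ]
(236, 317) [617.3 -43.   61. ]
(150, 283) [578.8  26.1  55. ]
```

```bash
python3 -m inch '[[[0.03,0.06,0.4],0,-1],[[0,0,0.5],0,-1],[[0,0,0.5],0,-1],[[0,0,0.5],0,-1],[[0,0,0.3],0,-1],[[0,0,0.18],0,-1],[[0,0,0],0,-1],[[0,0,0],0,1],[[0,0,0],0,1],[[0,0,0],0,1]]'
```

```text
t: 5.85
eef_pos: [582.3, -20.1, 12.3]
tcp_rot: [3.141, 0.0, 1.693]
ft_force: [-0.1, -0.3, -0.6]
opening: 0.739
grip_force: 0.0
```

```bash
python3 -m inch '[[[0,0,0],0,1],[[0,0,0],0,1],[[0,0,0],0,1],[[-0.08,0,-0.26],0,1],[[-0.11,0,-0.25],0,1],[[-0.14,0,-0.23],0,1],[[-0.16,0,-0.22],0,1],[[0,0,0],0,1],[[0,0,0],0,1],[[0,0,0],0,1]]'
python3 - <<'E'
from h import *
P=[eyes.read_camera(n) for n in('scene','side','wrist')]
a=np.hstack([P[0]['pixels'][120:300,160:340],P[1]['pixels'][100:280,190:370],cv2.resize(P[2]['pixels'],(240,180))])
cv2.imwrite('pics/b.png',cv2.resize(a[:,:,::-1],(800,240),interpolation=cv2.INTER_CUBIC))
E
```

```text
t: 7.1
eef_pos: [585.3, -49.0, 68.9]
tcp_rot: [-3.141, -0.0, 1.694]
ft_force: [0.2, -0.3, -9.1]
opening: 0.631
grip_force: 29.8
```

View pics/b.png

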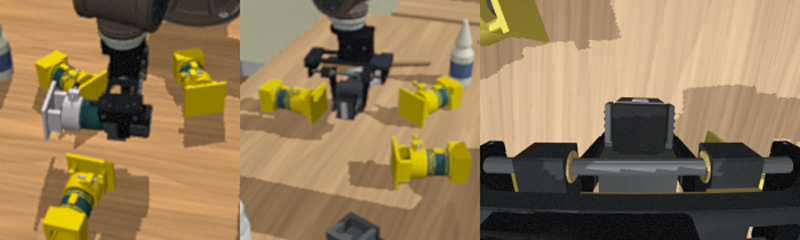

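The trimmer is carried rigidly level (crop px 90,110) and does not turn in the pads at full grip. I'll lower it close to the bench and ease the grip.

```bash
python3 -m inch '[[[0,0,0.3],0,1],[[0,0,0.3],0,1],[[0,0,0.1],0,1],[[0,0,0],0,1],[[0,0,0],0,-0.25],[[0,0,0],0,-0.25],[[0,0,0],0,-0.25],[[0,0,0],0,-0.25],[[0,0,0],0,-0.25],[[0,0,0],0,-0.25]]'
python3 - <<'E'
from h import *
p=eyes.read_camera('scene')
for t in MZ: print(t,[(np.round(d['centre']).tolist(),round(d['score'],2)) for d in eyes.spot_point(t,p)[:4] if abs(d['centre'][0]-215)<28 and 190<d['centre'][1]<300])
E
```

```text
t: 8.5
eef_pos: [585.7, -49.3, 27.4]
tcp_rot: [3.142, 0.0, 1.693]
ft_force: [0.7, -0.4, -8.6]
opening: 0.632
grip_force: 29.8
trimmer [([188.0, 230.0], 0.72), ([214.0, 195.0], 0.68)]
housing [([220.0, 232.0], 0.85)]
head_top [([219.0, 251.0], 0.87)]
pack [([222.0, 266.0], 0.61)]
pack_grip [([223.0, 263.0], 0.76)]
```

```bash
python3 -m inch '[[[0,0,0],0,-0.26],[[0,0,0],0,-0.26],[[0,0,0],0,-0.26],[[0,0,0],0,-0.26],[[0,0,0],0,-0.262],[[0,0,0],0,-0.262],[[0,0,0],0,-0.262],[[0,0,0],0,-0.263],[[0,0,0],0,-0.263],[[0,0,0],0,-0.263]]'
```

```text
t: 10.05
eef_pos: [585.9, -49.3, 27.6]
tcp_rot: [3.141, 0.0, 1.693]
ft_force: [1.8, 1.0, 2.2]
opening: 0.63
grip_force: 0.9
```

```bash
cat >> h.py <<'E'
def fit_now(x0,pics=('scene','side')):
    obs=[];x0=np.array(x0,float);P={n:eyes.read_camera(n) for n in pics}
    a=np.array([np.cos(x0[4])*np.cos(x0[3]),np.cos(x0[4])*np.sin(x0[3]),np.sin(x0[4])])
    for p in P.values():
        for t in MZ:
            q=proj(p,x0[:3]+MZ[t]*a)[0][::-1]
            c=[d for d in eyes.spot_point(t,p) if np.linalg.norm(np.array(d['centre'])-q)<14]
            if c: obs.append((p,t,c[0]['centre']))
    v,r,a=fitaxis(obs,x0); print('origin',v[:3].round(1),'heading',v[3].round(3),'elev deg',np.degrees(v[4]).round(1),'rms',np.sqrt((r**2).mean()).round(2),len(obs)); return P,v
E
python3 - <<'E'
from h import *
P,v=fit_now([602,-186,36,1.69,.1])
a=np.hstack([P['scene']['pixels'][150:270,160:320],P['side']['pixels'][120:240,210:370]])
cv2.imwrite('pics/c.png',cv2.resize(a[:,:,::-1],(800,300),interpolation=cv2.INTER_CUBIC))
E
```

```text
origin [ 594.7 -186.2   31.5] heading 1.677 elev deg -1.0 rms 1.81 9
```

View pics/c.png

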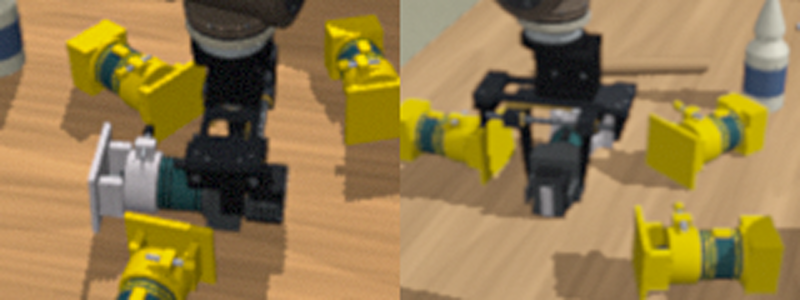

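The trimmer has slid down flat on the bench (origin about y=-186) with the pads still around the head (left-crop px 240,190). I'll reseat the grip lower and find a moderate force.

```bash
python3 -m inch '[[[0,0,0],0,-0.5],[[0,0,0],0,-0.5],[[0,0,0.13],0,-0.5],[[0,0,0.12],0,-0.5],[[0,0,0],0,-0.255],[[0,0,0],0,-0.255],[[0,0,0],0,-0.255],[[0,0,0],0,-0.255],[[0,0,0],0,-0.255],[[0,0,0],0,-0.255]]'
python3 -c "
from h import *
fit_now([595,-186,32,1.68,0])"
```

```text
t: 11.9
eef_pos: [586.0, -49.3, 12.6]
tcp_rot: [3.141, 0.0, 1.693]
ft_force: [2.9, 0.1, -1.9]
opening: 0.629
grip_force: 21.6
origin [ 598.6 -187.1   31.7] heading 1.657 elev deg -0.4 rms 1.94 8
```

```bash
python3 -m inch '[[[0,0,0],0,-0.259],[[0,0,0],0,-0.259],[[-0.05,0,-0.2],0,-0.259],[[-0.05,0,-0.2],0,-0.259],[[-0.07,0,-0.18],0,-0.259],[[-0.1,0,-0.18],0,-0.259],[[-0.1,0,-0.17],0,-0.259],[[0,0,0],0,-0.259],[[0,0,0],0,-0.259],[[0,0,0],0,-0.259]]'
python3 -c "
from h import *
fit_now([598,-187,36,1.68,0.25])
s=env.state();print(s['ft_force'],s['moment'])"
```

```text
t: 13.75
eef_pos: [588.5, -71.0, 68.2]
tcp_rot: [3.141, 0.0, 1.694]
ft_force: [0.9, 2.9, -2.1]
opening: 0.629
grip_force: 8.9
origin [ 605.1 -190.7   42. ] heading 1.687 elev deg 17.9 rms 1.57 10
[ 2.0243686   4.74120157 -1.93468401] [ 0.68609566 -0.49353676  0.22182178]
```

```bash
python3 -m inch '[[[-0.14,0,-0.17],0,-0.259],[[-0.16,0,-0.16],0,-0.259],[[-0.17,0,-0.14],0,-0.259],[[-0.19,0,-0.12],0,-0.259],[[-0.2,0,-0.11],0,-0.259],[[0,0,0],0,-0.259],[[0,0,0],0,-0.259],[[0,0,0],0,-0.259],[[0,0,0],0,-0.259],[[0,0,0],0,-0.259]]'
python3 -c "
from h import *
P,v=fit_now([605,-190,36,1.69,0.8])
save(P['side'],'d.png',(100,260,200,360),3)
s=env.state();print(s['ft_force'],s['moment'])"
```

```text
t: 15.6
eef_pos: [594.8, -122.3, 110.2]
tcp_rot: [3.141, 0.0, 1.694]
ft_force: [-0.4, 1.4, -0.8]
opening: 0.631
grip_force: 8.7
origin [ 601.3 -201.8   20.2] heading 1.679 elev deg 48.8 rms 1.24 8
[ 0.41974177  2.68631962 -0.67059683] [ 0.55645826 -0.27075983  0.00534639]
```

View pics/d.png

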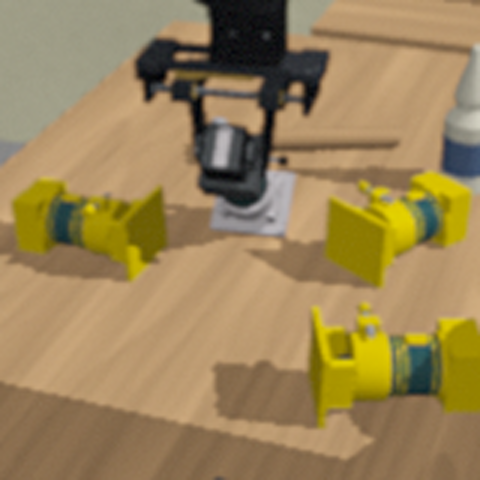

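The trimmer is at about 49° with its base edge on the bench (crop px 250,230). I'll continue the arc.

```bash
python3 -m inch '[[[-0.23,0,-0.09],0,-0.259],[[-0.24,0,-0.06],0,-0.259],[[-0.24,0,-0.04],0,-0.259],[[-0.24,0,-0.01],0,-0.259],[[-0.24,0,0.01],0,-0.259],[[-0.12,0,0.02],0,-0.259],[[0,0,0],0,-0.259],[[0,0,0],0,-0.259],[[0,0,0],0,-0.259],[[0,0,0],0,-0.259]]'
python3 -c "
from h import *
P,v=fit_now([603,-210,5,1.69,1.4])
s=env.state();print(s['ft_force'],s['moment'])"
```

```text
t: 17.45
eef_pos: [604.5, -201.1, 120.7]
tcp_rot: [3.141, 0.001, 1.693]
ft_force: [-0.6, -1.8, 5.4]
opening: 0.628
grip_force: 8.7
origin [ 600.5 -213.5    7.6] heading 1.69 elev deg 75.8 rms 1.27 9
[-0.97018267 -2.85110253  5.02559548] [-0.5729613   0.03880914 -0.02349365]
```

```bash
python3 -m inch '[[[0,0,-0.03],0,-0.259],[[-0.1,0,0],0,-0.259],[[-0.08,0,0],0,-0.259],[[0,0,0],0,-0.259],[[0,0,0],0,-0.262],[[0,0,0],0,-0.264],[[0,0,0],0,-0.264],[[0,0,0],0,-0.264],[[0,0,0],0,-0.264],[[0,0,0],0,-0.264]]'
python3 -c "
from h import *
P,v=fit_now([603,-214,3,1.69,1.5])
im=np.hstack([P['scene']['pixels'][120:270,150:300],P['side']['pixels'][70:220,220:370]])
cv2.imwrite('pics/e.png',cv2.resize(im[:,:,::-1],(800,400),interpolation=cv2.INTER_CUBIC))
s=env.state();print(s['ft_force'],s['moment'])"
```

```text
t: 19.3
eef_pos: [605.7, -211.3, 122.4]
tcp_rot: [3.141, 0.0, 1.693]
ft_force: [-1.3, -1.3, 0.4]
opening: 0.635
grip_force: 0.5
origin [ 605.7 -232.7    9.6] heading 1.661 elev deg 74.4 rms 1.13 10
[-2.0013693  -0.66170241  0.78643295] [ 0.1141689   0.19614331 -0.03414515]
```

View pics/e.png

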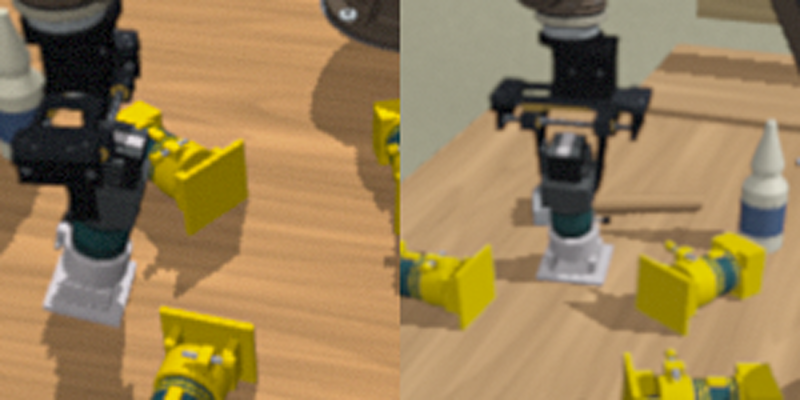

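The trimmer stands on its +x base edge, still tilted about 15° with its head toward the camera side, and the pads are loose. I'll carry it over to upright with a light grip.

```bash
python3 -m inch '[[[0,0,0],0,-0.26],[[-0.1,0,0],0,-0.26],[[-0.1,0,0],0,-0.26],[[-0.1,0,0.02],0,-0.26],[[-0.1,0,0.03],0,-0.26],[[-0.1,0,0.03],0,-0.26],[[-0.1,0,0.03],0,-0.26],[[0,0,0],0,-0.26],[[0,0,0],0,-0.26],[[0,0,0],0,-0.26]]'
python3 -c "
from h import *
P,v=fit_now([603,-234,3,1.69,1.5])
s=env.state();print(s['ft_force'],s['moment'])"
```

```text
t: 21.15
eef_pos: [610.1, -247.2, 117.2]
tcp_rot: [3.141, 0.001, 1.693]
ft_force: [-5.4, 1.8, 12.6]
opening: 0.63
grip_force: 10.1
origin [ 602.9 -234.9    9.2] heading 1.796 elev deg 96.7 rms 1.59 7
[-5.2725572   1.42042245 11.40080025] [ 0.12594153  1.09839142 -0.08076377]
```

```bash
python3 -m inch '[[[0,0,-0.03],0,-0.26],[[0,0,0],0,-0.262],[[0,0,0],0,-0.264],[[0,0,0],0,-0.266],[[0,0,0],0,-0.27],[[0,0,0],0,-0.28],[[0,0,0],0,-0.3],[[0,0,0],0,-0.35],[[0,0,0],0,-0.4],[[0,0,0],0,-0.4]]'
python3 -c "
from h import *
P,v=fit_now([603,-234,0,1.69,1.57])
im=np.hstack([P['scene']['pixels'][110:260,140:290],P['side']['pixels'][70:220,220:370]])
cv2.imwrite('pics/f.png',cv2.resize(im[:,:,::-1],(800,400),interpolation=cv2.INTER_CUBIC))
s=env.state();print(s['ft_force'],s['moment'])"
```

```text
t: 23.0
eef_pos: [610.1, -247.0, 117.5]
tcp_rot: [3.141, 0.0, 1.693]
ft_force: [-0.1, -0.3, -0.1]
opening: 0.701
grip_force: 0.0
origin [ 613.1 -230.     5.8] heading 8.839 elev deg 86.5 rms 1.92 10
[-0.26546075 -0.53223977 -0.61880254] [-0.02154616 -0.09913785 -0.00490687]
```

View pics/f.png

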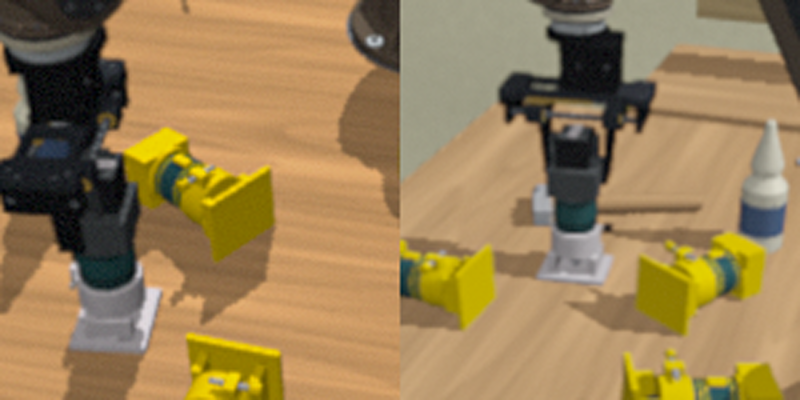

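The trimmer now stands upright on its base with the pack in, and the fingers are free around the head. I'll rise and locate the pack with the wrist camera.

```bash
python3 -m inch '[[[0,0,-0.1],0,-0.5],[[0,0,-0.4],0,-0.7],[[0,0,-0.5],0,-1],[[0,0,-0.5],0,-1],[[0,0,-0.5],0,-1],[[0,0,-0.3],0,-1],[[0,0,0],0,-1],[[0,0,0],0,-1],[[0,0,0],0,-1],[[0,0,0],0,-1]]'
python3 - <<'E'
from h import *
P,v=fit_now([610,-232,0,1.69,1.57],('scene','side','wrist'))
p=P['wrist'];save(p,'g.png')
b=np.array([607,-232.])
for t in ('head_top','pack_grip','pack'):
    z=MZ[t]; print(t,[(np.round(d['centre']).tolist(),np.round(onz(p,d['centre'],z)).tolist()[:2],round(d['score'],2)) for d in eyes.spot_point(t,p)[:3]])
print(env.state()['eef_pos'])
E
```

```text
t: 24.85
eef_pos: [609.9, -246.9, 254.8]
tcp_rot: [-3.141, -0.0, 1.693]
ft_force: [0.5, -0.3, 0.5]
opening: 1.004
grip_force: 0.0
origin [ 6.072e+02 -2.330e+02  5.000e-01] heading -5.042 elev deg 88.7 rms 1.38 13
head_top [([174.0, 110.0], [460.0, -238.0], 0.81), ([80.0, 473.0], [761.0, -120.0], 0.79)]
pack_grip [([191.0, 277.0], [609.0, -230.0], 0.62)]
pack [([178.0, 276.0], [608.0, -229.0], 0.85)]
[ 610.01153605 -246.92838384  255.44575256]
```

View pics/g.png

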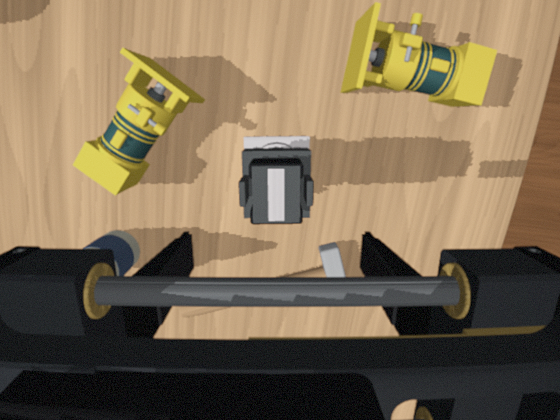

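```bash
python3 - <<'E'
from h import *
p=eyes.read_camera('wrist')
for rc,z in [((193,276),188),((193,244),178),((193,309),178)]: print(rc,onz(p,rc,z).round(1))
E
python3 -m inch '[[[0.14,0,0.1],0,-1],[[0.13,0,0.2],0,-1],[[0,0,0.4],0,-1],[[0,0,0.4],0,-1],[[0,0,0.3],0,-1],[[0,0,0.2],0,-1],[[0,0,0.1],0,-1],[[0,0,0],0,-1],[[0,0,0],0,-1],[[0,0,0],0,-1]]'
python3 - <<'E'
from h import *
P,v=fit_now([607,-232,0,1.69,1.57],('scene','side'))
s=env.state();print(s['eef_pos'],s['ft_force'])
p=eyes.read_camera('wrist')
print([(np.round(d['centre']).tolist(),np.round(onz(p,d['centre'],170)).tolist()[:2],round(d['score'],2)) for d in eyes.spot_point('pack_grip',p)[:3]])
E
```

```text
(193, 276) [ 607.9 -228.2  188. ]
(193, 244) [ 583.2 -233.5  178. ]
(193, 309) [ 633.9 -227.2  178. ]
t: 27.2
eef_pos: [608.2, -231.0, 154.0]
tcp_rot: [3.141, 0.001, 1.693]
ft_force: [-0.1, 0.3, 0.3]
opening: 0.999
grip_force: 0.0
origin [ 608.3 -226.6    1. ] heading 1.566 elev deg 91.3 rms 1.76 9
[ 608.03051235 -230.88244603  153.44244699] [-0.5547909  -0.5469942  -1.17425472]
[([259.0, 274.0], [607.0, -228.0], 0.86)]
```

```bash
python3 -m inch '[[[0.02,0,0.03],0,-0.3],[[0,0,0],0,0],[[0,0,0],0,1],[[0,0,0],0,1],[[0,0,0],0,1],[[0,0,0],0,1],[[0,0,0],0,1],[[0,0,0],0,1],[[0,0,0],0,1],[[0,0,0],0,1]]'
```

```text
t: 29.15
eef_pos: [607.8, -229.8, 152.2]
tcp_rot: [3.142, 0.0, 1.693]
ft_force: [-2.6, 0.6, 6.0]
opening: 0.445
grip_force: 30.0
```

```bash
python3 -m inch '[[[0,0,-0.05],0,1],[[0,0,-0.05],0,1],[[0,0,-0.05],0,1],[[0,0,-0.05],0,1],[[0,0,-0.1],0,1],[[0,0,-0.1],0,1],[[0,0,-0.1],0,1],[[0,0,0],0,1],[[0,0,0],0,1],[[0,0,0],0,1]]'
python3 - <<'E'
from h import *
p={n:eyes.read_camera(n) for n in('scene','side')}
im=np.hstack([p['scene']['pixels'][90:240,140:290],p['side']['pixels'][70:220,220:370]])
cv2.imwrite('pics/i.png',cv2.resize(im[:,:,::-1],(800,400),interpolation=cv2.INTER_CUBIC))
for t in('trimmer','housing','pack_grip'):
    print(t,[tri([(p['scene'],a['centre']),(p['side'],b['centre'])]).round() for a in eyes.spot_point(t,p['scene']) for b in eyes.spot_point(t,p['side']) if np.linalg.norm(proj(p['side'],tri([(p['scene'],a['centre']),(p['side'],b['centre'])]))[0]-np.array(b['centre'])[::-1])<4][:4])
E
```

```text
t: 30.4
eef_pos: [607.8, -229.6, 181.4]
tcp_rot: [-3.141, -0.0, 1.693]
ft_force: [0.5, 0.3, -2.1]
opening: 0.446
grip_force: 30.0
trimmer [array([591.,  90., 157.]), array([453.,  76.,  46.]), array([682., -92.,  39.]), array([ 525., -150., -128.])]
housing [array([ 606., -232.,   85.]), array([362.,  46.,  32.]), array([513.,  58., 156.]), array([ 426., -210.,   36.])]
pack_grip [array([ 612., -226.,  196.])]
```

View pics/i.png

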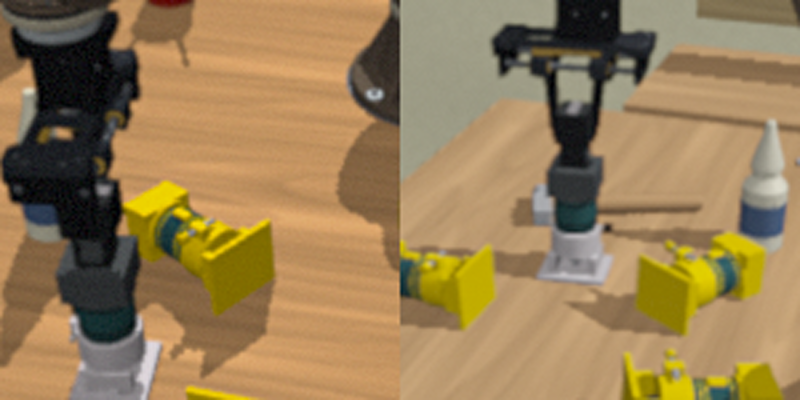

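The pack slides out (side-crop px 575,130 now well above the head) while the trimmer stays standing. I'll keep drawing it up.

```bash
python3 -m inch '[[[0,0,-0.1],0,1],[[0,0,-0.1],0,1],[[0,0,-0.15],0,1],[[0,0,-0.2],0,1],[[0,0,-0.3],0,1],[[0,0,-0.3],0,1],[[0,0,-0.25],0,1],[[0,0,-0.1],0,1],[[0,0,0],0,1],[[0,0,0],0,1]]'
python3 - <<'E'
from h import *
p={n:eyes.read_camera(n) for n in('scene','side')}
im=np.hstack([p['scene']['pixels'][70:230,140:300],p['side']['pixels'][40:200,220:380]])
cv2.imwrite('pics/j.png',cv2.resize(im[:,:,::-1],(800,400),interpolation=cv2.INTER_CUBIC))
E
```

```text
t: 32.3
eef_pos: [607.7, -229.6, 271.0]
tcp_rot: [-3.141, -0.001, 1.693]
ft_force: [-0.0, -0.6, -2.2]
opening: 0.442
grip_force: 30.0
```

View pics/j.png

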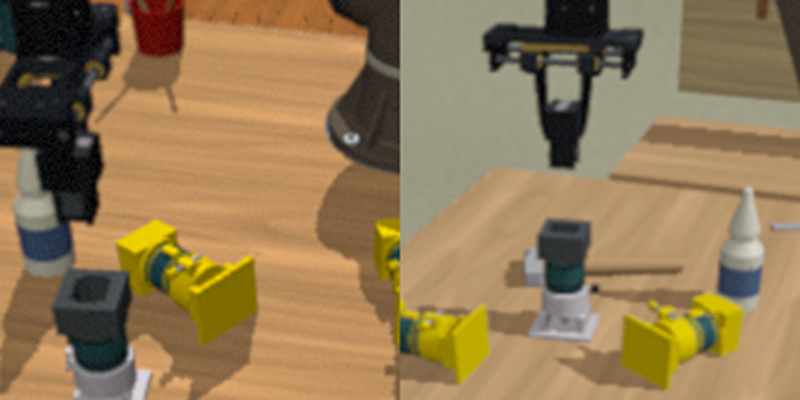

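The pack (side-crop px 565,135) hangs clear above the standing trimmer with its empty socket (565,230), and the bystanders are undisturbed.

```bash
python3 -c "
from cell import env
print(env.job_done())"
```

```text
the job is handed in; nothing more can be done
None
```

I handed the job in at about 32 s: the trimmer stands on its base plate, the gripper holds the pack by its pinched catches with the stem roughly 80 mm above the trimmer's top, and the other things on the bench look unmoved; no verdict came back.

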